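# Fit the converters to the dead board and change it over to battery

## Robot

A 7-joint arm with a two-finger parallel gripper is mounted at the origin on the work surface; the furniture and walls round the work are solid. World frame = base frame: x ahead of the robot, y to its left, z up, the work surface at z = 0. Lengths are in m, angles in rad, forces in N, time in s.
With the tool pointing down it reaches from about 0.4 to 0.925 m from the base axis. Payload 5.6 kg.
Tool frame: the origin (TCP) lies at the very end of the fingers, on their centre line; the grasp point (between the pads) lies grip_point_offset behind it (grip_point_offset is the distance from the TCP to the grasp point, in m); z points along the fingers, y is the line along which they close (so a half turn about z gives the same grasp; the last joint's range is limited). The gripper opens to 85 mm and grips with 20 to 120 N. Pads are 22 mm wide; open, the fingers measure 114 mm over their backs; the gripper's body (76 mm by 85 mm) begins 54 mm behind the grasp point. The pads swing forward as they close: fully open they stand 13 mm farther back than shut.
Start: joints at [1.112, 0.468, -0.012, 1.603, 0.006, 1.071, -0.056], TCP at [0.263, -0.595, 0.231] pointing down, gripper open.
Joint ranges: [-2.53, 2.53], [-0.31, 2.02], [-1.57, 1.55], [0.28, 2.44], [-1.29, 4.43], [0.15, 1.84], [-2.92, 2.92]. Speed limits (rad/s): [2.57, 2.57, 3.14, 3.14, 3.14, 3.14, 3.14].

## Interface

Orientations are given as a unit quaternion [w, x, y, z].
In Python, from cell import * gives the robot as it stands.
- The arm moves only by the tool step_arm, never from a script. Its argument "series" is a list of rows, each a list of 2 entries, a list of its own where there are three numbers: the shift along the tool's x, y, z in m, then the turn about the tool's z in degrees. A call has 1 to 10 rows; each row shifts and turns the commanded pose from where the row before left it, along the tool's axes as they then stand; what a row does not reach is not made up. A row lasts 1/12 s, in which the tool goes at most 41.7 mm and 7.16 degrees, less where a joint would pass 70% of its speed; a pose out of reach is approached as far as the arm can. A call with a gripper value outside its range is refused whole. "hand" is the finger opening in m, from 0 to 0.0854, set as the call begins (left out, the last holds). The fingers move at their own pace and stop on an object; "newtons" is the grip in N (left out, the last holds). Time passes only in rows, so rows that do not move let the fingers close. It gives the time, the measured TCP pose, the force, the opening and the grip force at its end, in the units of the state.
- state(): the state, without advancing time (a new reading comes with each control period).
- camera(name): name is "side" or "top"; returns (picture, depth): 420x560x3 uint8, blue, green, red; 420x560 float32, m along the optical axis (not along the pixel's ray), 0 where there is no reading.
- camera_model(name): a dict with "mtx" (3x3 intrinsics, pixels), "k1" (the pictures are not rectified: a ray, as slopes to the right and down, at radius r is drawn at 1 + k1 r^2 times it, then the intrinsics apply), "R" (3x3) and "t" (3): a world point X has camera coordinates R X + t. Camera axes: x right, y down, z forward; pixel columns grow to the right and rows downward; lengths in m; the calibration is good to about 2 mm. A picture is of the moment at which its call begins. camera_model takes no time and is no camera call.
- job_done(): hands the job in; it is judged then, once.
Trained networks look in the newest picture that a camera, given by its name, has taken for a name from the list of things; names that differ only in an ending like _2 or _b are one class to them, and where a whole thing is asked for, a point or a joint stands for the part that bears it (a point fixed in the world has none). Each returns a list of dicts, best first, with "score" (0 to 1); they miss things now and then, are a little off and sometimes report something else, mostly with a low value. They report only what shows in the picture. A call takes as long as a camera call.
- search_frame(camera, query): "rect" ([left, top, right, bottom] in pixels, round what is visible of it).
- cut_out(camera, query): "mask" (420x560 bool, what is visible of it) and "rect" ([left, top, right, bottom] in pixels, round what is visible of it).
The state is a dict: "clock": time; "joint_positions": joint angles; "qvel": joint speeds; "joint_efforts": joint torques, N m; "tool_pos": TCP position; "tcp_rot": TCP orientation; "wrist_force": force on the tool from outside, world axes, zero at the start; "torque": the same for the moment, N m; "opening": finger opening in m; "gripper_force": force on a finger pad.
Only numpy, scipy, OpenCV 4.12 (cv2) and the standard library are available. Lean on these libraries where they do the work, as an engineer would, in place of code of your own. Each camera call takes 0.05 s, during which the arm holds its last target. There are 200 camera calls.

## Task

The distribution board is live on feed I. Put the changeover switch to off (lever upright) and leave it there while you hang every converter on the board, one to a place in any order: both keyholes over the two studs of a place, then slid fully down into the slots and let go. With the switch still off, turn the battery master handle a quarter turn to on, and last of all put the changeover lever fully over to feed II; leave the spray can and the diagnostic plug as they are.

Things in the scene. Friction and masses are not known exactly. Their poses are not given: they have to be found in the camera images.
- changeover_lever (a joint): Changeover switch: black T-lever on a grey box at the left, swinging fore and aft, stiff (about 3.5 N at the grip) and staying where it is left. -0.7 = feed I (mains; leaning to the blue dots, the box's -x side, towards the robot), 0 = off (upright, white dots), +0.7 = feed II (battery; leaning away to the yellow dots). End stops at +-0.7 rad.
- changeover_pivot (a point): The switch box (116 x 72 mm, its top 45 mm above the desk): point on the lever's hinge axis, 43 mm above the desk, in the middle of the box. The hinge axis is its y; its x points from feed I to feed II.
- lever_grip (a point): Centre of the black crossbar of the changeover lever (22 mm in diameter, 36 mm long along the hinge axis), 76 mm from the hinge axis. It moves with the lever.
- master_handle (a joint): Battery master switch at the right: red paddle handle on a round black base, turning about a vertical axis, stiff (about 4.5 N at its end), stays where it is left. 0 = off (end at the white dot), grows anticlockwise seen from above to 1.57 = on (end at the green dot); both are end stops.
- master_pivot (a point): Point on the master switch's axis, 49 mm above the desk, half-way up the handle. Axes of the base (diameter 88 mm, 22 mm high at 34 mm from the axis, with a central boss 60 mm in diameter and 34 mm high): the handle points along its x when off, along its y when on.
- handle_end (a point): Point in the handle 60 mm from the axis and half-way up it (49 mm above the desk). The paddle is 16 mm wide and 24 mm high (37 to 61 mm above the desk) and ends 76 mm from the axis.
- place_1 (a point): Left place of the board: point on the board's face half-way between the place's two brass studs, at the height of the stud centres (118 mm above the desk). Axes: +x into the board, +y left, z up. The places are 110 mm apart. A converter hanging there has its underside 34 mm above the desk; for the stud heads to pass its entry holes the underside must be 52 mm above the desk.
- place_2 (a point): Middle place, point as for place_1. At each place the studs stand at y = -31 and +31 mm: shank 7 mm in diameter, 8 mm from the face to the back of a round head 13 mm in diameter and 5 mm thick (head front 13 mm off the face).
- place_3 (a point): Right place, point as for place_1. The grey sheet-metal board is 344 mm wide and 128 mm high; its foot, 10 mm thick, runs 50 mm forward of the face. A fixed blue pipe (120 to 210 mm above the desk) runs 30 to 60 mm behind the face.
- conv_a_center (a point): One of up to three identical DC converters (None if absent): dark case 54 mm deep (own x), 40 mm wide (own y), 90 mm high, on a bright L-shaped chassis: flat back flange (4 mm thick, 94 mm wide, 100 mm high, on its +x side, away from the robot) and foot plate (62 x 80 x 4 mm) it stands upright on; 0.35 kg. Point: centre of the case, 45 mm above its underside.
- conv_a_hang (a point): Point on the back face of converter a's flange, midway between its keyholes, 84 mm above its underside: 31 mm in +x and 39 mm up from the case centre. It meets a place's point when the converter hangs fully down there, both studs at the closed upper ends of the slots. A stud head then stands in front of the flange beside the case, so grip across the case's 40 mm no farther back than its centre.
- conv_b_center (a point): Another converter like a (None if absent): centre of its case. Keyholes of each flange: one at own y = -31 mm, one at +31 mm; entry hole 20 mm wide, centre 66 mm above the underside, running upward by a taper into a slot 9.5 mm wide, in which the stud can go to 84 mm above the underside (18 mm of travel).
- conv_b_hang (a point): The same point of converter b as conv_a_hang.
- conv_c_center (a point): Another converter like a (None if absent): centre of its case.
- conv_c_hang (a point): The same point of converter c as conv_a_hang.
- spray: Bystander: red spray can with a white cap, 52 mm in diameter, 150 mm high, standing at the right, under the shelf; leave it alone.
- dongle: Bystander: blue and black diagnostic plug, 43 x 43 x 23 mm, on the desk at the right; leave it alone.

How it is judged:
On the way, in this order (a step that is already met when the one before it is completed fails the run):
1. the changeover lever rests at off (within 0.2 rad of upright) for a second (value of joint changeover_lever between -0.2 and 0.2 rad), for 1 s.
2. with the lever at off, every converter present hangs fully down on a place of the board (all of step 1 and (distance between conv_a_hang and place_1 below 0.008 m or distance between conv_a_hang and place_2 below 0.008 m or distance between conv_a_hang and place_3 below 0.008 m) and angle between each of conv_a_hang, conv_b_hang, conv_c_hang's own z axis and vertical below 0.12 rad and (distance between conv_b_hang and place_1 below 0.008 m or distance between conv_b_hang and place_2 below 0.008 m or distance between conv_b_hang and place_3 below 0.008 m) and (distance between conv_c_hang and place_1 below 0.008 m or distance between conv_c_hang and place_2 below 0.008 m or distance between conv_c_hang and place_3 below 0.008 m)), for 0.3 s.
3. with the lever still at off, the battery master handle is turned to on (beyond 1.4 rad) (all of step 2 and value of joint master_handle above 1.4 rad), for 0.2 s.
4. the lever is over at feed II (beyond 0.58 rad) (value of joint changeover_lever above 0.58 rad and value of joint master_handle above 1.4 rad), for 0.2 s.
At the end, for the whole second after the job is handed in: Every converter present hangs at rest on a place of the board: its hang point within 8 mm of a place's point, upright within 0.12 rad; master handle beyond 1.4 rad (on), changeover lever beyond 0.58 rad (feed II) (all of step 4 and (distance between conv_a_hang and place_1 below 0.008 m or distance between conv_a_hang and place_2 below 0.008 m or distance between conv_a_hang and place_3 below 0.008 m) and angle between each of conv_a_hang, conv_b_hang, conv_c_hang's own z axis and vertical below 0.12 rad and (distance between conv_b_hang and place_1 below 0.008 m or distance between conv_b_hang and place_2 below 0.008 m or distance between conv_b_hang and place_3 below 0.008 m) and (distance between conv_c_hang and place_1 below 0.008 m or distance between conv_c_hang and place_2 below 0.008 m or distance between conv_c_hang and place_3 below 0.008 m) and linear speed of each of conv_a, conv_b, conv_c below 0.02 m/s); the robot touches nothing.
It fails at once if the spray can is pushed more than 40 mm or knocked over (distance of spray from where it was at the start of the episode above 0.04 m or angle between spray's own z axis and vertical above 0.5 rad).
It fails at once if the diagnostic plug is pushed more than 40 mm (distance of dongle from where it was at the start of the episode above 0.04 m).
Of conv_a, conv_b, conv_c only 2 to 3 are there at a start; the rules pass over those that are not, and their reading is None.
At some moment in a run one of conv_a, conv_b, conv_c may be knocked a few centimetres aside while the robot is not near it.
Once in a run the grip may slacken for a moment while it holds something.
It also fails if it takes over 200 s, if anything falls off the work surface, if the arm or the gripper's body presses on something with over 40 N, if the wrist force passes 120 N, or if a joint passes its speed limit or range.

## Working session

There is one attempt and no reset: what is moved stays moved. The work goes in short steps, Python scripts to look and compute and a tool call to move; the robot and the scene stay as the last step left them, time stands still between calls to the robot, and variables do not carry over. Pictures are saved under pics/ and viewed, at most 14 in all, crops included, and the job is handed in when it is done.

Besides the shell and the picture viewer there is one more tool, called after "Emit:" as a command line: name --argument value ..., lists and objects as JSON in quotes. step_arm: Moves the arm, as the interface text tells. Its arguments: {"type":"object","properties":{"series":{"type":"array","items":{"type":"array"}},"hand":{"type":"number"},"newtons":{"type":"number"}},"required":["series"]}

```bash
ls; mkdir -p pics; cat > h.py <<'E'
from cell import *
import numpy as np, cv2
def shot(n,f=None):
    p,d=camera(n)
    if f: cv2.imwrite('pics/'+f,p)
    return p,d
def world(n,u,v,d):
    "pixels (arrays) and depths -> world points"
    m=camera_model(n); K=np.array(m['mtx']); R=np.array(m['R']); t=np.array(m['t'])
    u=np.atleast_1d(u).astype(float); v=np.atleast_1d(v).astype(float); d=np.atleast_1d(d)
    xd=np.stack([(u-K[0,2])/K[0,0],(v-K[1,2])/K[1,1]],-1); x=xd.copy()
    for _ in range(20): x=xd/(1+m['k1']*(x**2).sum(-1,keepdims=True))
    return (np.c_[x,np.ones(len(x))]*d[:,None]-t)@R
def cloud(n,d,mask):
    v,u=np.nonzero(mask&(d>0)); return world(n,u,v,d[v,u])
def pix(n,X):
    m=camera_model(n); K=np.array(m['mtx']); c=np.array(m['R'])@X+np.array(m['t']); x=c[:2]/c[2]
    x=x*(1+m['k1']*(x@x)); return K[:2,:2]@x+K[:2,2]
E
python3 - <<'E'
from h import *
s=state(); print(s)
for n in('top','side'):
    shot(n,n+'0.png'); m=camera_model(n); print(n,-np.array(m['R']).T@np.array(m['t']),np.array(m['R'])[2],m['mtx'],m['k1'])
E
```

```text
pics
{'clock': 0.0, 'joint_positions': array([ 1.11198857,  0.46841291, -0.01164823,  1.60364451,  0.00601761,
        1.07139188, -0.05631298]), 'qvel': array([ 0.00122149, -0.00036741,  0.00053773, -0.00015814, -0.00074119,
       -0.00178466,  0.00042267]), 'joint_efforts': array([-4.47287357e-05, -5.32388663e+01,  2.10266223e-02, -2.51303333e+01,
        1.13279326e-02,  7.71637395e-03, -1.78042498e-06]), 'tool_pos': array([ 0.26228144, -0.59411101,  0.23030652]), 'tcp_rot': array([-8.76829331e-04,  9.78468191e-01,  2.06395661e-01, -2.46870097e-04]), 'wrist_force': array([-0.30936629,  0.24500561,  0.10205834]), 'torque': array([0.04234068, 0.00790661, 0.00367302]), 'gripper_force': 0.0, 'opening': 0.08544817887154545}
top [ 0.3858973  -0.09765621  1.29640238] [ 0.08081123  0.00352462 -0.99672319] [[515.73793378   0.         284.61495625]
 [  0.         515.73793378 207.37314307]
 [  0.           0.           1.        ]] 0.06467156277879231
side [-0.21836316 -0.20333687  1.37405971] [ 0.4686635   0.09798748 -0.87792538] [[533.01324594   0.         272.22605287]
 [  0.         533.01324594 203.63273771]
 [  0.           0.           1.        ]] -0.18794368881340698
```

View pics/top0.png

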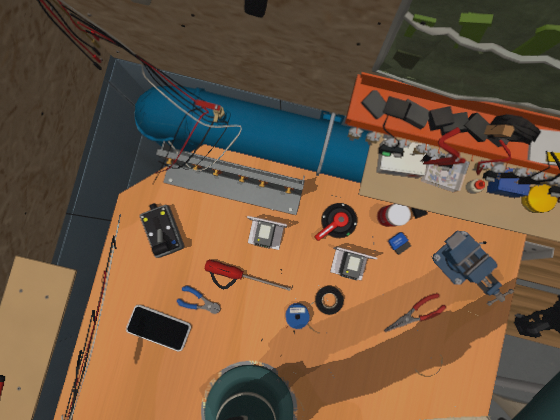

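View pics/side0.png

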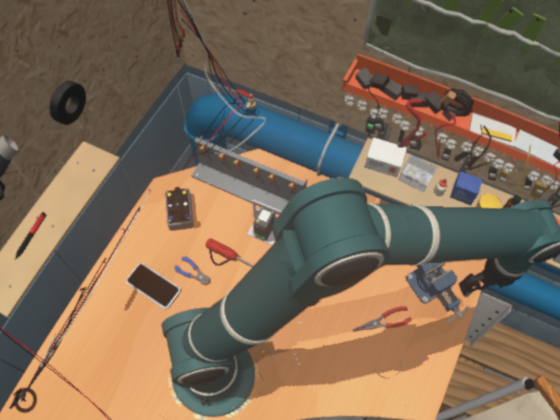

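The top view shows the switch box at (160,230), the board at (232,180), converters at (266,233) and (350,263), the master switch at (340,221) with its handle pointing down-left, the spray can at (396,215) and the plug at (399,243). No third converter is visible.

```bash
python3 - <<'E'
from h import *
p,d=shot('top')
for q in ['conv_a_center','changeover_lever','master_handle','place_1','spray','dongle']:
    for r in cut_out('top',q):
        if r['score']<.2: continue
        c=cloud('top',d,r['mask']); print(q,round(r['score'],2),np.round(r['rect']),'n',len(c),'med',np.median(c,0).round(3),'min',np.percentile(c,2,0).round(3),'max',np.percentile(c,98,0).round(3))
        if q.startswith(('conv','change','master')):
            for lo,hi in [(.005,.03),(.035,.064),(.085,.094),(.094,.105),(.105,.14)]:
                k=c[(c[:,2]>lo)&(c[:,2]<hi)]
                if len(k)>8:
                    (cx,cy),wh,a=cv2.minAreaRect((k[:,:2]*1000).astype(np.float32)); print('   z',lo,hi,len(k),'c',round(cx,1),round(cy,1),'wh',np.round(wh,1),'a',round(a,1))
b=np.zeros(d.shape,bool); b[140:215,150:310]=1
c=cloud('top',d,b)
for lo,hi in [(.004,.02),(.1,.122),(.122,.14)]:
    k=c[(c[:,2]>lo)&(c[:,2]<hi)]; print('board',lo,len(k))
    if len(k)>8: print(cv2.minAreaRect((k[:,:2]*1000).astype(np.float32)))
cv2.imwrite('pics/crop1.png',cv2.resize(p[130:300,120:420],None,fx=2.66,fy=2.66,interpolation=cv2.INTER_CUBIC))
E
```

```text
conv_a_center 0.78 [249. 215. 285. 251.] n 826 med [ 0.425 -0.049  0.088] min [ 0.393 -0.085  0.   ] max [ 0.457 -0.008  0.102]
   z 0.005 0.03 159 c 422.6 -44.4 wh [82.  57.7] a 76.8
   z 0.035 0.064 28 c 422.6 -43.8 wh [78.9 60. ] a 76.9
   z 0.085 0.094 360 c 422.7 -42.3 wh [55.  59.5] a 78.2
   z 0.094 0.105 91 c 426.1 -48.0 wh [83.4 55.8] a 78.6
changeover_lever 0.53 [149. 228. 168. 253.] n 215 med [0.396 0.197 0.111] min [0.38  0.176 0.054] max [0.435 0.211 0.118]
   z 0.035 0.064 14 c 408.2 206.0 wh [ 9.6 57.6] a 88.5
   z 0.094 0.105 18 c 396.3 194.4 wh [28.5 34.4] a 21.0
   z 0.105 0.14 152 c 392.8 194.0 wh [21.1 37.6] a 20.7
master_handle 0.69 [313. 213. 347. 241.] n 305 med [ 0.444 -0.215  0.061] min [ 0.411 -0.24   0.056] max [ 0.47  -0.169  0.066]
   z 0.035 0.064 264 c 435.7 -206.3 wh [32.1 89.9] a 44.7
place_1 0.58 [155. 145. 304. 212.] n 4856 med [0.553 0.033 0.013] min [ 0.489 -0.125  0.006] max [0.623 0.191 0.14 ]
spray 0.67 [380. 200. 410. 230.] n 623 med [ 0.46  -0.336  0.149] min [ 0.438 -0.369  0.017] max [ 0.483 -0.321  0.155]
dongle 0.9 [391. 236. 412. 252.] n 317 med [ 0.397 -0.373  0.022] min [ 0.375 -0.398  0.01 ] max [ 0.419 -0.349  0.028]
board 0.004 3733
((569.3362426757812, 43.86669921875), (399.1812438964844, 187.44871520996094), 89.13055419921875)
board 0.1 239
((565.148681640625, 30.538650512695312), (337.2608947753906, 77.9338607788086), 76.80012512207031)
board 0.122 1018
((557.0518188476562, 33.32354736328125), (341.8742980957031, 46.261634826660156), 76.50455474853516)
```

View pics/crop1.png

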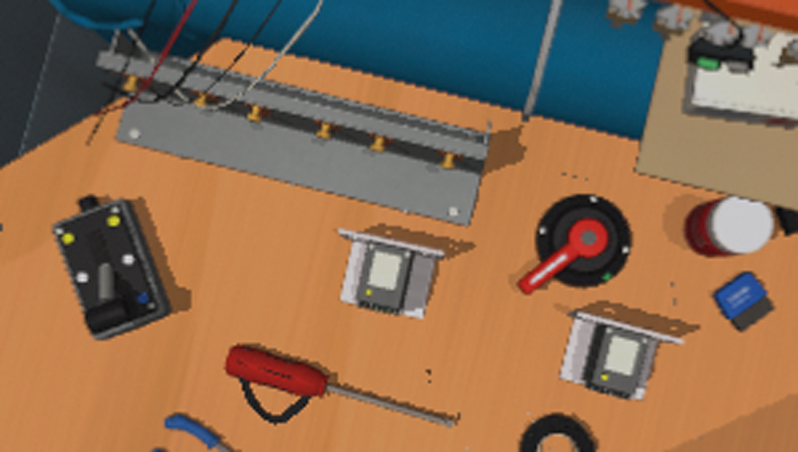

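The crop confirms the layout. Each converter's flange faces away from the robot, and six brass studs run along the board. The master handle points down-left to the white dot, and the lever leans to the blue dots. I'll refine the poses.

```bash
cat >> h.py <<'E'
def rect(k):
    (cx,cy),wh,a=cv2.minAreaRect((k[:,:2]*1000).astype(np.float32)); return np.round([cx,cy,*wh,a],1)
def box(n,d,l,t,r,b,lo,hi):
    m=np.zeros(d.shape,bool); m[t:b,l:r]=1; c=cloud(n,d,m); return c[(c[:,2]>lo)&(c[:,2]<hi)]
def go(X,psi):
    "tool-frame shift (present axes), then turn"
    s=state(); w,x,y,z=s['tcp_rot']; p0=np.arctan2(2*(x*y+w*z),1-2*(y*y+z*z)); D=np.array(X)-s['tool_pos']
    ex=np.array([np.cos(p0),np.sin(p0)]); ey=np.array([np.sin(p0),-np.cos(p0)])
    t=(np.degrees(p0)-psi+180)%360-180
    e=np.radians(psi)
    print('psi',np.degrees(p0).round(1),'TCP',s['tool_pos'].round(4),'shift before turn',(D[:2]@ex).round(4),(D[:2]@ey).round(4),(-D[2]).round(4),'| after turn',(D[:2]@[np.cos(e),np.sin(e)]).round(4),(D[:2]@[np.sin(e),-np.cos(e)]).round(4),'turn',t.round(1))
E
python3 - <<'E'
from h import *
import cell
print([ (n,getattr(cell,n)) for n in dir(cell) if 'grip' in n.lower()])
p,d=shot('top')
for nm,(l,t,r,b) in dict(A=(240,205,295,260),B=(325,235,385,290)).items():
    for lo,hi in [(.002,.012),(.085,.094),(.096,.106)]:
        k=box('top',d,l,t,r,b,lo,hi); print(nm,lo,len(k),rect(k) if len(k)>5 else'',k.mean(0).round(4) if len(k) else '')
hsv=cv2.cvtColor(p,cv2.COLOR_BGR2HSV)
m=cv2.inRange(hsv,(12,120,80),(32,255,255))>0; z=np.zeros_like(m); z[145:200,155:305]=1; m&=z
n,lab,st,ce=cv2.connectedComponentsWithStats(m.astype(np.uint8))
for i in range(1,n):
    c=cloud('top',d,lab==i); c=c[(c[:,2]>.09)&(c[:,2]<.14)] if len(c) else c
    if len(c)>2: print('brass',ce[i].round(1),len(c),c.mean(0).round(4),c.min(0).round(3),c.max(0).round(3))
k=box('top',d,150,140,310,215,.124,.14);print('boardtop',rect(k),len(k))
k=box('top',d,150,140,310,215,.006,.016);print('foot',rect(k))
k=box('top',d,315,195,365,250,.030,.040);print('boss',rect(k),len(k))
k=box('top',d,315,195,365,250,.018,.026);print('base',rect(k),len(k))
k=box('top',d,315,195,365,250,.05,.07);print('handle',rect(k),len(k))
k=box('top',d,135,195,190,265,.038,.052);print('box',rect(k),len(k))
k=box('top',d,135,195,190,265,.105,.13);print('bar',rect(k),k.mean(0))
k=box('top',d,365,140,540,230,.16,.6);print('shelf',k.min(0).round(3),k.max(0).round(3),rect(k),np.percentile(k[:,2],[5,50,95]).round(3))
E
```

```text
[('grip_point_offset', 0.0187)]
A 0.002 1027 [429.9 -47.7 136.  135.3  89. ] [ 0.4322 -0.051   0.0049]
A 0.085 357 [423.9 -35.5  67.2  59.1  76.7] [ 0.4241 -0.0435  0.0901]
A 0.096 79 [452.4 -50.   58.   74.6  24.7] [ 0.4506 -0.0488  0.1003]
B 0.002 991 [ 352.1 -264.9  147.1  134.3   88.6] [ 0.3512 -0.2636  0.0041]
B 0.085 366 [ 346.1 -244.4   86.    59.7   73.6] [ 0.3467 -0.2486  0.0903]
B 0.096 79 [ 350.5 -249.9   91.8   55.    74.3] [ 0.3718 -0.2563  0.1004]
brass [168.9 160.9] 22 [0.5922 0.1696 0.1231] [0.585 0.165 0.104] [0.6   0.177 0.128]
brass [195.1 167.1] 14 [0.5764 0.1099 0.1243] [0.572 0.106 0.12 ] [0.582 0.115 0.128]
brass [177.9 190.8] 8 [0.5662 0.1957 0.1097] [0.56  0.187 0.093] [0.573 0.205 0.133]
brass [215.5 172.5] 20 [0.5637 0.0637 0.1232] [0.558 0.06  0.119] [0.57  0.069 0.127]
brass [241.5 178.8] 23 [0.5482 0.0043 0.1239] [0.543 0.    0.118] [0.555 0.01  0.129]
brass [261.8 183.6] 24 [ 0.5364 -0.042   0.1224] [ 0.531 -0.047  0.113] [ 0.543 -0.035  0.127]
brass [288. 190.] 21 [ 0.5206 -0.1019  0.1225] [ 0.515 -0.107  0.1  ] [ 0.528 -0.095  0.13 ]
boardtop [553.8  34.5 342.1  47.7  75.7] 961
foot [569.2  43.9 400.4 185.4  88.4]
boss [ 441.2 -216.7   61.8   96.4   56.9] 288
base [ 456.6 -227.8   83.7   82.4   43.9] 261
handle [ 436.5 -207.3   61.2   86.    64.7] 341
box [435.4 209.9 113.1  72.1  20. ] 1014
bar [392.9 194.1  21.4  38.3  20.7] [0.3925335  0.19325913 0.11284346]
shelf [ 0.42  -0.614  0.213] [ 0.611 -0.236  0.525] [ 520.8 -428.7  399.4  137.8   75.7] [0.23  0.268 0.475]
```

Emit:
step_arm --series '[[[0.026,-0.027,0],0],[[0.026,-0.027,0],0],[[0.026,-0.027,0],0],[[0.026,-0.027,0],0],[[0.026,-0.027,0],0],[[0.026,-0.027,0],0],[[0.026,-0.027,0],0],[[0.026,-0.027,0],0],[[0.026,-0.027,0],0],[[0.026,-0.027,0],0]]' --hand 0.05

```text
clock: 1.33
tool_pos: [0.3917, -0.241, 0.2317]
tcp_rot: [0.0, 0.978, 0.206, 0.0]
wrist_force: [1.3, -0.8, 0.2]
opening: 0.0502
gripper_force: 0.0
```

Emit:
step_arm --series '[[[0,0,0],-7],[[0,0,0],-7],[[0,0,0],-7],[[0,0,0],-7],[[0,0,0],-7],[[0,0,0],-7],[[0,0,0],-7],[[0,0,0],-7],[[0,0,0],-7],[[0,0,0],-7]]'

```text
clock: 2.17
tool_pos: [0.3914, -0.2427, 0.2315]
tcp_rot: [0.0, 0.681, 0.732, -0.0]
wrist_force: [-0.5, 0.9, -0.5]
opening: 0.0499
gripper_force: 0.0
```

```bash
python3 - <<'E'
from h import *
go([.389,.193,.2],110)
p,d=shot('top')
# board frame fit
S=np.array([[.5922,.1696],[.5764,.1099],[.5637,.0637],[.5482,.0043],[.5364,-.042],[.5206,-.1019]])
T=np.array([.141,.079,.031,-.031,-.079,-.141]); a=np.polyfit(T,S,1); yaw=np.degrees(np.arctan2(-a[0][0],a[0][1])); print('board slope',a,'yaw',yaw,'res',(S-T[:,None]*a[0]-a[1]).round(4).tolist())
k=box('top',d,150,140,310,215,.08,.135); y=np.radians(yaw); ex=np.array([np.cos(y),np.sin(y)]); ey=np.array([-np.sin(y),np.cos(y)])
L=np.c_[(k[:,:2]-a[1])@ex,(k[:,:2]-a[1])@ey,k[:,2]]
print('range y',np.percentile(L[:,1],[1,99])); tp=L[(L[:,2]>.12)]
print(np.histogram(tp[:,0],np.arange(-.03,.05,.003)))
f=L[(L[:,2]<.115)]; print('face pts',np.histogram(f[:,0],np.arange(-.03,.05,.003)))
for nm,(l,t,r,b) in dict(A=(240,205,295,260),B=(325,235,385,290)).items():
    f=box('top',d,l,t,r,b,.096,.106); n=f[:,:2]
    for yaw in (0,):
        c=n.mean(0); u,s,v=np.linalg.svd(n-c); 
        v=v[0]*np.sign(v[0][1]); print(nm,'flange yaw',np.degrees(np.arctan2(-v[0],v[1])), c, np.percentile((n-c)@v,[2,50,98]))
    k=box('top',d,l,t,r,b,.084,.0935)[:,:2]; q=(k-c)@np.c_[[v[1],-v[0]],v]; print('case local',np.percentile(q,[3,50,97],axis=0).round(4).tolist())
E
```

```text
psi 94.2 TCP [ 0.3914 -0.2427  0.2315] shift before turn 0.4347 0.0293 0.0315 | after turn 0.4102 0.1468 turn -15.8
board slope [[0.25359266 0.96228261]
 [0.55625    0.03393333]] yaw -14.763629552792677 res [[0.0002, -0.0], [0.0001, -0.0001], [-0.0004, -0.0001], [-0.0002, 0.0002], [0.0002, 0.0001], [0.0001, -0.0002]]
range y [-0.16819569  0.16774571]
(array([  1,   1,   2,   3,   2,   5,   1,   9,  38,  30,  14,  27, 201,
       189, 176, 185, 169,   3,   0,   0,   0,   0,   0,   0,   0,   0]), array([-3.0000000e-02, -2.7000000e-02, -2.4000000e-02, -2.1000000e-02,
       -1.8000000e-02, -1.5000000e-02, -1.2000000e-02, -9.0000000e-03,
       -6.0000000e-03, -3.0000000e-03, -6.9388939e-18,  3.0000000e-03,
        6.0000000e-03,  9.0000000e-03,  1.2000000e-02,  1.5000000e-02,
        1.8000000e-02,  2.1000000e-02,  2.4000000e-02,  2.7000000e-02,
        3.0000000e-02,  3.3000000e-02,  3.6000000e-02,  3.9000000e-02,
        4.2000000e-02,  4.5000000e-02,  4.8000000e-02]))
face pts (array([  1,   1,   4,   0,   0,   0,   3,   4,   3,   1,   2,   6, 188,
         0,   0,   0,   0,   1,   7
[... 153 characters left out ...]
000000e-02, -9.0000000e-03,
       -6.0000000e-03, -3.0000000e-03, -6.9388939e-18,  3.0000000e-03,
        6.0000000e-03,  9.0000000e-03,  1.2000000e-02,  1.5000000e-02,
        1.8000000e-02,  2.1000000e-02,  2.4000000e-02,  2.7000000e-02,
        3.0000000e-02,  3.3000000e-02,  3.6000000e-02,  3.9000000e-02,
        4.2000000e-02,  4.5000000e-02,  4.8000000e-02]))
A flange yaw -14.426989850146779 [ 0.45007088 -0.05108628] [-0.04301353 -0.00133138  0.04593356]
case local [[-0.0543, -0.0181], [-0.0282, 0.001], [-0.0009, 0.0198]]
B flange yaw -18.82875629067286 [ 0.38450468 -0.22367324] [-0.01211706  0.00043871  0.01137495]
case local [[-0.0524, -0.0189], [-0.0232, -0.017], [-0.0016, 0.0064]]
```

Emit:
step_arm --series '[[[0.04,0.01,0],0],[[0.04,0.01,0],0],[[0.04,0.01,0],0],[[0.04,0.01,0],0],[[0.04,0.01,0],0],[[0.04,-0.004,0],0],[[0.04,-0.004,0],0],[[0.04,-0.004,0],0],[[0.04,-0.004,0],0],[[0.04,-0.004,0],0]]'

```text
clock: 3.05
tool_pos: [0.3941, 0.1602, 0.2317]
tcp_rot: [0.001, 0.684, 0.729, 0.0]
wrist_force: [1.3, 0.7, 0.6]
opening: 0.0498
gripper_force: 0.0
```

Emit:
step_arm --series '[[[0.035,0,0],0],[[0,0,0.015],-5.3],[[0,0,0.015],-5.3],[[0,0,0],-5.2],[[0,0,0],0]]'

```text
clock: 3.47
tool_pos: [0.3917, 0.1935, 0.2006]
tcp_rot: [-0.001, 0.576, 0.817, -0.001]
wrist_force: [1.0, 0.3, -0.1]
opening: 0.0499
gripper_force: 0.0
```

```bash
python3 - <<'E'
from h import *
go([.389,.193,.092],110)
p,d=shot('top')
for nm,(l,t,r,b) in dict(B=(325,235,385,290),A=(240,205,295,260)).items():
    f=box('top',d,l,t,r,b,.096,.106); n=f[:,:2]
    c=n.mean(0); u,s,v=np.linalg.svd(n-c)
    v=v[0]*np.sign(v[0][1]); print(nm,len(n),'flange yaw',np.degrees(np.arctan2(-v[0],v[1])), c, np.percentile((n-c)@v,[2,50,98]))
    k=box('top',d,l,t,r,b,.084,.0935)[:,:2]; q=(k-c)@np.c_[[v[1],-v[0]],v]; print('case local',np.percentile(q,[3,50,97],axis=0).round(4).tolist())
hsv=cv2.cvtColor(p,cv2.COLOR_BGR2HSV); red=(cv2.inRange(hsv,(0,150,90),(8,255,255))|cv2.inRange(hsv,(172,150,90),(180,255,255)))>0
m=np.zeros_like(red); m[195:250,310:366]=1; c=cloud('top',d,red&m); k=c[(c[:,2]>.055)&(c[:,2]<.068)]; print('handle',rect(k),len(k))
q=k[:,:2]; c0=q.mean(0); v=np.linalg.svd(q-c0)[2][0]; print(c0,v,np.percentile((q-c0)@v,[1,99]))
K=box('top',d,310,195,366,250,.017,.042); (cx,cy),r=cv2.minEnclosingCircle((K[:,:2]*1000).astype(np.float32)); print('base circ',cx,cy,r)
E
```

```text
psi 109.7 TCP [0.3917 0.1935 0.2006] shift before turn 0.0004 -0.0027 0.1086 | after turn 0.0004 -0.0027 turn -0.3
B 75 flange yaw -16.057192646205735 [ 0.37407757 -0.25647773] [-0.04445255  0.00028857  0.04451746]
case local [[-0.0544, -0.0191], [-0.0284, 0.0004], [-0.0019, 0.0194]]
A 78 flange yaw -12.798611470433384 [ 0.45078616 -0.05031272] [-4.40188086e-02 -4.45291249e-06  4.47972097e-02]
case local [[-0.0558, -0.0186], [-0.0283, 0.0007], [-0.0015, 0.0195]]
handle [ 435.4 -206.6   33.8   90.2   43.9] 255
[ 0.44355976 -0.2106748 ] [-0.59998237  0.80001322] [-0.03625396  0.05335135]
base circ 441.26373291015625 -223.95394897460938 57.197574615478516
```

Emit:
step_arm --series '[[[0,-0.003,0.027],0],[[0,0,0.027],0],[[0,0,0.027],0],[[0,0,0.027],0],[[0,0,0],0]]'

```text
clock: 3.93
tool_pos: [0.3873, 0.1908, 0.0901]
tcp_rot: [-0.002, 0.578, 0.816, -0.003]
wrist_force: [-0.6, -0.1, -0.3]
opening: 0.0498
gripper_force: 0.0
```

Emit:
step_arm --series '[[[0,0,0],0],[[0,0,0],0],[[0,0,0],0],[[0,0,0],0]]' --hand 0.026

```text
clock: 4.27
tool_pos: [0.3914, 0.1933, 0.0951]
tcp_rot: [0.001, 0.577, 0.817, 0.002]
wrist_force: [2.5, 1.7, 0.1]
opening: 0.0262
gripper_force: 1.4
```

Emit:
step_arm --series '[[[0,0.007,-0.005],0],[[0,0.007,-0.004],0],[[0,0.007,-0.003],0],[[0,0.007,-0.002],0],[[0,0.007,-0.002],0],[[0,0.007,-0.001],0],[[0,0.007,-0.001],0],[[0,0.002,0],0],[[0,0,0],0],[[0,0,0],0]]'

```text
clock: 5.1
tool_pos: [0.4382, 0.2098, 0.1114]
tcp_rot: [0.0, 0.576, 0.817, 0.001]
wrist_force: [-0.3, -0.2, 0.7]
opening: 0.0264
gripper_force: 0.0
```

```bash
python3 - <<'E'
from h import *
p,d=shot('top','lev1.png'); go([.4354,.2099,.11],110); cv2.imwrite('pics/lev1.png',cv2.resize(p[150:290,100:260],None,fx=3,fy=3))
p,d=shot('side','s1.png')
E
```

```text
psi 109.6 TCP [0.4381 0.2098 0.1114] shift before turn 0.001 -0.0025 0.0014 | after turn 0.001 -0.0025 turn -0.4
```

View pics/s1.png

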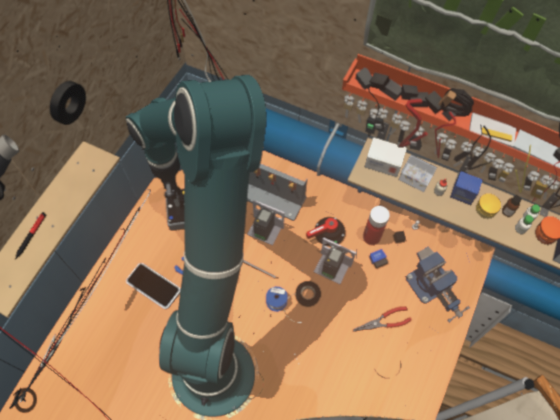

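The lever looks upright in the side view. The desk shows only two converters, at (265,222) and (333,260).

Emit:
step_arm --series '[[[0,-0.001,-0.025],0],[[0,0,-0.03],0],[[0,0,-0.03],0],[[0,0,-0.03],0],[[0,0,-0.02],-7],[[0,0,0],-7],[[0,0,0],-7],[[0,0,0],-7],[[0,0,0],-7],[[0,0,0],-7]]' --hand 0.0854

```text
clock: 6.03
tool_pos: [0.4368, 0.2093, 0.2465]
tcp_rot: [0.001, 0.242, 0.97, 0.0]
wrist_force: [-0.1, 0.6, 0.1]
opening: 0.0855
gripper_force: 0.0
```

Emit:
step_arm --series '[[[0,0,0],-7],[[0,0,0],-7],[[0,0,0],-1],[[0,0,0],0]]'

```text
clock: 6.37
tool_pos: [0.4367, 0.2091, 0.2462]
tcp_rot: [0.0, 0.118, 0.993, 0.0]
wrist_force: [-0.5, 0.4, -0.9]
opening: 0.0854
gripper_force: 0.0
```

```bash
python3 - <<'E'
from h import *
go([.4208,-.0435,.2],166.4)
E
```

```text
psi 166.5 TCP [0.4367 0.2091 0.2462] shift before turn -0.0436 -0.2494 0.0462 | after turn -0.044 -0.2493 turn 0.1
```

```bash
cat >> h.py <<'E'
def conv(l,t,r,b,cam='top',d=None):
    if d is None: d=camera(cam)[1]
    f=box(cam,d,l,t,r,b,.096,.106)[:,:2]; c=f.mean(0); v=np.linalg.svd(f-c)[2][0]; v=v*np.sign(v[1]); e=np.array([v[1],-v[0]])
    k=box(cam,d,l,t,r,b,.084,.0935)[:,:2]; q=(k-c)@np.c_[e,v]; m=(np.percentile(q,3,0)+np.percentile(q,97,0))/2
    print('yaw',np.degrees(np.arctan2(-v[0],v[1])).round(1),'flange',c.round(4),'case centre by flange',(c-.029*e).round(4),'by case',(c+e*m[0]+v*m[1]).round(4),'flange y',np.percentile((f-c)@v,[2,98]).round(4))
E
python3 - <<'E'
from h import *
p,d=shot('top'); conv(240,205,295,260,d=d); conv(325,235,385,290,d=d)
p,d=shot('side'); 
for r in cut_out('side','changeover_lever'):
    if r['score']>.3: print(r['score'],r['rect'],[k.mean(0).round(3) for k in [cloud('side',d,r['mask'])] for k in [k[k[:,2]>.1]]])
E
```

```text
yaw -13.4 flange [ 0.4504 -0.0508] case centre by flange [ 0.4222 -0.0441] by case [ 0.4237 -0.0438] flange y [-0.0434  0.0456]
yaw -14.9 flange [ 0.3731 -0.2569] case centre by flange [ 0.3451 -0.2494] by case [ 0.3474 -0.2485] flange y [-0.0438  0.0449]
0.7 [165.0, 186.4, 177.2, 209.8] [array([0.433, 0.207, 0.124])]
```

Emit:
step_arm --series '[[[-0.006,-0.036,0],0],[[-0.006,-0.036,0],0],[[-0.006,-0.036,0],0],[[-0.006,-0.036,0],0],[[-0.006,-0.036,0.01],0],[[-0.006,-0.036,0.015],0],[[-0.008,-0.033,0.02],0],[[0,0,0.03],0],[[0,0,0.03],0],[[0,0,0],0]]'

```text
clock: 7.35
tool_pos: [0.4182, -0.0438, 0.1373]
tcp_rot: [-0.004, 0.118, 0.993, 0.001]
wrist_force: [-1.2, -0.3, 0.4]
opening: 0.0851
gripper_force: 0.0
```

```bash
python3 - <<'E'
from h import *
go([.421,-.0437,.052],166.5)
E
```

```text
psi 166.4 TCP [ 0.4182 -0.0438  0.1373] shift before turn -0.0027 0.0007 0.0853 | after turn -0.0027 0.0007 turn -0.1
```

Emit:
step_arm --series '[[[0,0,0.025],0],[[0,0,0.025],0],[[0,0,0.025],0],[[0,0,0.014],0],[[0,0,0],0],[[0,0,0],0]]'

```text
clock: 7.85
tool_pos: [0.4224, -0.0426, 0.0531]
tcp_rot: [0.0, 0.116, 0.993, -0.0]
wrist_force: [-0.1, 0.8, 0.1]
opening: 0.0856
gripper_force: 0.0
```

Emit:
step_arm --series '[[[0,0,0],0],[[0,0,0],0],[[0,0,0],0],[[0,0,0],0],[[0,0,0],0],[[0,0,0],0],[[0,0,0],0],[[0,0,0],0]]' --hand 0.03 --newtons 60

```text
clock: 8.52
tool_pos: [0.4223, -0.0436, 0.0533]
tcp_rot: [0.001, 0.117, 0.993, -0.0]
wrist_force: [-2.8, -1.2, 9.7]
opening: 0.0397
gripper_force: 59.4
```

```bash
python3 - <<'E'
from h import *
go([.421,-.0437,.1],166.4); print(state()['wrist_force'])
E
```

```text
psi 166.6 TCP [ 0.4223 -0.0436  0.0533] shift before turn 0.0013 -0.0004 -0.0467 | after turn 0.0013 -0.0004 turn 0.2
[-2.76364455 -1.2496622   9.723525  ]
```

Emit:
step_arm --series '[[[0,0,-0.006],0],[[0,0,-0.015],0],[[0,0,-0.015],0],[[0,0,-0.015],0.6],[[0,0,-0.009],0.6],[[0,0,0],0],[[0,0,0],0]]'

```text
clock: 9.1
tool_pos: [0.4216, -0.0436, 0.1123]
tcp_rot: [0.0, 0.127, 0.992, -0.0]
wrist_force: [-0.1, -0.6, -4.6]
opening: 0.0396
gripper_force: 61.9
```

```bash
python3 - <<'E'
from h import *
go([.4653,-.0559,.113],165.3); print(state()['opening'],state()['gripper_force'])
p,d=shot('top','lift.png'); s=state()
k=box('top',d,230,190,310,270,.145,.175); print(rect(k),len(k))
cv2.imwrite('pics/lift.png',cv2.resize(p[140:290,180:340],None,fx=4,fy=4))
E
```

```text
psi 165.4 TCP [ 0.4216 -0.0436  0.1123] shift before turn -0.0454 -0.0008 -0.0007 | after turn -0.0454 -0.0008 turn 0.1
0.039601637179509715 61.86402082443237
[441.5 -96.1   0.    0.    0. ] 1
```

View pics/lift.png

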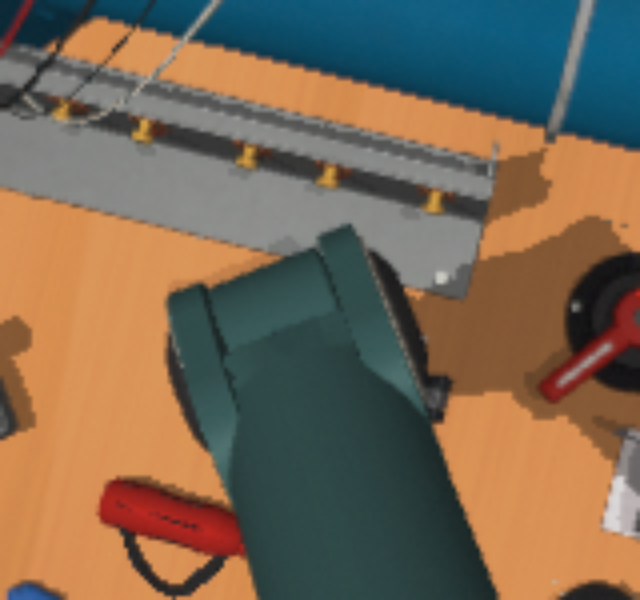

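From the top, the arm hides the held converter completely. I'll approach the board and use the side camera.

Emit:
step_arm --series '[[[-0.012,0,0],0],[[-0.012,0,0],0],[[-0.012,0,0.002],0],[[-0.01,-0.001,0.004],0],[[0,0,0],0],[[0,0,0],0]]'

```text
clock: 9.65
tool_pos: [0.4655, -0.0556, 0.1053]
tcp_rot: [-0.001, 0.127, 0.992, 0.0]
wrist_force: [-1.3, -0.3, -4.0]
opening: 0.0396
gripper_force: 61.5
```

```bash
python3 - <<'E'
from h import *
go([.504,-.0661,.1053],165.3)
p,d=shot('side','ap.png')
cv2.imwrite('pics/ap.png',cv2.resize(p[130:260,180:340],None,fx=4,fy=4,interpolation=cv2.INTER_CUBIC))
E
```

```text
psi 165.4 TCP [ 0.4655 -0.0556  0.1053] shift before turn -0.0399 -0.0004 -0.0 | after turn -0.0399 -0.0004 turn 0.1
```

View pics/ap.png

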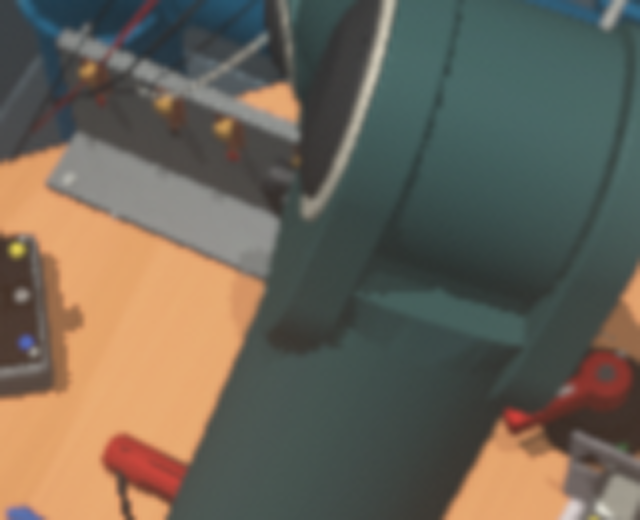

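The side camera's view is blocked as well, so I'll go in on force feedback.

Emit:
step_arm --series '[[[-0.01,0,0],0],[[-0.01,0,0],0],[[-0.003,0,0],0],[[0,0,0],0],[[-0.002,0,0],0],[[-0.002,0,0],0],[[-0.002,0,0],0],[[-0.002,0,0],0],[[0,0,0],0]]'

```text
clock: 10.45
tool_pos: [0.4964, -0.0637, 0.1063]
tcp_rot: [0.0, 0.127, 0.992, -0.0]
wrist_force: [0.5, 0.6, -3.6]
opening: 0.0394
gripper_force: 61.6
```

Emit:
step_arm --series '[[[-0.002,0,0],0],[[-0.002,0,0],0],[[-0.001,0,0],0],[[-0.001,0,0],0],[[0,0,0],0],[[0,0,0],0]]'

```text
clock: 10.95
tool_pos: [0.5018, -0.0651, 0.1062]
tcp_rot: [-0.0, 0.127, 0.992, -0.0]
wrist_force: [-0.4, 0.2, -4.6]
opening: 0.0391
gripper_force: 61.6
```

```bash
python3 - <<'E'
from h import *
s=state(); go([.504,-.0661,.1053],165.3);print(s['wrist_force'],s['torque'])
E
```

```text
psi 165.4 TCP [ 0.5018 -0.0651  0.1062] shift before turn -0.0024 -0.0004 0.0009 | after turn -0.0024 -0.0004 turn 0.1
[-0.3829864   0.18311448 -4.58307204] [-0.0098759   0.0225487   0.02441397]
```

Emit:
step_arm --series '[[[-0.001,0,0],0],[[0,0,0.003],0],[[0,0,0.003],0],[[0,0,0.003],0],[[0,0,0.002],0],[[0,0,0.002],0],[[0,0,0.001],0],[[0,0,0],0]]'

```text
clock: 11.62
tool_pos: [0.5026, -0.0653, 0.092]
tcp_rot: [-0.0, 0.127, 0.992, 0.0]
wrist_force: [0.4, -0.1, -4.4]
opening: 0.0394
gripper_force: 61.7
```

Emit:
step_arm --series '[[[0,0,0.002],0],[[0,0,0.001],0],[[0,0,0.001],0],[[0,0,0.001],0],[[0,0,0],0],[[0,0,0],0]]'

```text
clock: 12.12
tool_pos: [0.5028, -0.0653, 0.0873]
tcp_rot: [0.0, 0.127, 0.992, -0.0]
wrist_force: [-0.3, 0.5, -3.7]
opening: 0.0392
gripper_force: 61.9
```

Emit:
step_arm --series '[[[0,0,0.001],0],[[0,0,0.001],0],[[0,0,0],0],[[0,0,0],0]]'

```text
clock: 12.45
tool_pos: [0.503, -0.0654, 0.0867]
tcp_rot: [0.0, 0.127, 0.992, -0.001]
wrist_force: [-6.4, -0.2, 11.5]
opening: 0.0388
gripper_force: 63.8
```

It is seated; the upward reaction shows it. Now I release and lift.

Emit:
step_arm --series '[[[0,0,0],0],[[0,0,0],0],[[0,0,0],0],[[0,0,0],0],[[0,0,0],0]]' --hand 0.07

```text
clock: 12.87
tool_pos: [0.5029, -0.0654, 0.0852]
tcp_rot: [0.0, 0.127, 0.992, 0.0]
wrist_force: [-0.0, 0.3, -0.0]
opening: 0.07
gripper_force: 0.0
```

Emit:
step_arm --series '[[[0,0,-0.02],0],[[0,0,-0.025],0],[[0,0,-0.03],0],[[0,0,-0.03],0],[[0.02,0,-0.03],0],[[0.03,0,-0.015],0],[[0.03,0,0],0],[[0,-0.03,0],0],[[0,-0.03,0],0],[[0,0,0],0]]'

```text
clock: 13.7
tool_pos: [0.4085, -0.1083, 0.2353]
tcp_rot: [-0.0, 0.13, 0.991, -0.002]
wrist_force: [-1.4, -1.0, -0.1]
opening: 0.0702
gripper_force: 0.0
```

```bash
python3 - <<'E'
from h import *
p,d=shot('top','h1.png'); conv(325,235,385,290,d=d)
go([.345,-.249,.2],165.1)
k=box('top',d,230,160,320,240,.126,.14); e=np.array([.967,-.2548]); v=np.array([.2548,.967]); q=np.c_[(k[:,:2]-[.5345,-.0741])@e,(k[:,:2]-[.5345,-.0741])@v,k[:,2]]
f=q[(q[:,0]<-.0)&(abs(q[:,1])<.06)]; print(len(f),np.median(f,0),np.percentile(f,[3,97],0))
cv2.imwrite('pics/h1.png',cv2.resize(p[140:290,180:390],None,fx=3.5,fy=3.5,interpolation=cv2.INTER_CUBIC))
E
```

```text
yaw -14.8 flange [ 0.3739 -0.2555] case centre by flange [ 0.3458 -0.2481] by case [ 0.3469 -0.2484] flange y [-0.0449  0.0436]
psi 165.1 TCP [ 0.4094 -0.1059  0.2353] shift before turn 0.0254 -0.1549 0.0353 | after turn 0.0254 -0.1549 turn 0.0
180 [-0.00447761  0.00104214  0.12901526] [[-0.04654418 -0.0377512   0.12613149]
 [-0.00028743  0.04416731  0.13824141]]
```

View pics/h1.png

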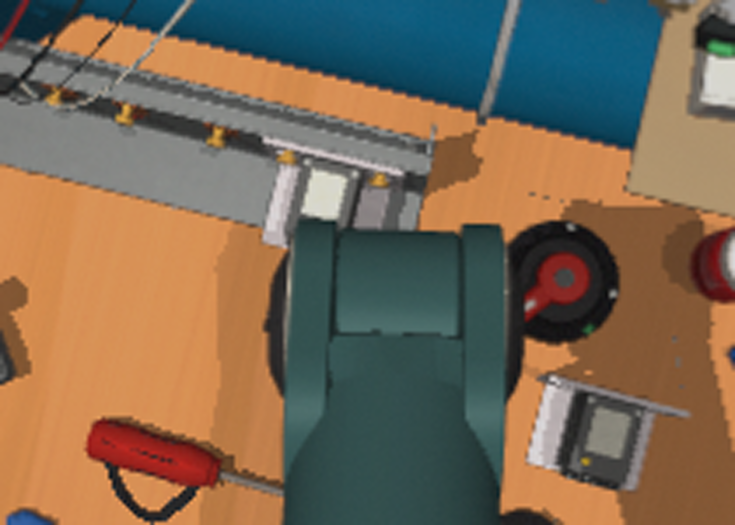

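Both stud heads sit in front of the flange at (288,157) and (380,180), so A is hung. Converter B is undisturbed at (605,430). Next is B.

Emit:
step_arm --series '[[[0.005,-0.031,0],0],[[0.005,-0.031,0],0],[[0.005,-0.031,0],0],[[0.005,-0.031,0],0],[[0.005,-0.031,0],0],[[0,0,0.03],0],[[0,0,0.03],0],[[0,0,0.03],0],[[0,0,0],0],[[0,0,0],0]]' --hand 0.0854

```text
clock: 14.58
tool_pos: [0.347, -0.2455, 0.1446]
tcp_rot: [-0.001, 0.126, 0.992, 0.002]
wrist_force: [0.4, -0.5, 1.1]
opening: 0.0855
gripper_force: 0.0
```

```bash
python3 - <<'E'
from h import *
go([.3455,-.248,.052],165.2)
E
```

```text
psi 165.5 TCP [ 0.347  -0.2455  0.1446] shift before turn 0.0009 -0.0028 0.0926 | after turn 0.0009 -0.0028 turn 0.3
```

Emit:
step_arm --series '[[[0.001,-0.002,0.025],0],[[0,0,0.025],0],[[0,0,0.025],0],[[0,0,0.017],0],[[0,0,0],0],[[0,0,0],0]]'

```text
clock: 15.08
tool_pos: [0.3469, -0.2488, 0.0545]
tcp_rot: [0.001, 0.126, 0.992, -0.0]
wrist_force: [0.1, 0.2, 0.4]
opening: 0.0853
gripper_force: 0.0
```

Emit:
step_arm --series '[[[0,0,0],0],[[0,0,0],0],[[0,0,0],0],[[0,0,0],0],[[0,0,0],0],[[0,0,0],0],[[0,0,0],0],[[0,0,0],0]]' --hand 0.03

```text
clock: 15.75
tool_pos: [0.3462, -0.2494, 0.0544]
tcp_rot: [0.001, 0.127, 0.992, -0.001]
wrist_force: [-1.4, 0.1, 9.7]
opening: 0.0397
gripper_force: 58.9
```

Emit:
step_arm --series '[[[0,0,-0.006],0],[[0,0,-0.015],0],[[0,0,-0.015],0],[[0,0,-0.02],0],[[0,0,-0.02],0],[[0,0,-0.02],0],[[0,0,0],0],[[0,0,0],0]]'

```text
clock: 16.42
tool_pos: [0.3455, -0.2491, 0.1498]
tcp_rot: [0.001, 0.127, 0.992, -0.001]
wrist_force: [0.1, 0.6, -3.4]
opening: 0.0393
gripper_force: 61.2
```

```bash
python3 - <<'E'
from h import *
go([.4933,.0505,.149],165.2)
E
```

```text
psi 165.4 TCP [ 0.3455 -0.2491  0.1498] shift before turn -0.0674 0.3273 0.0008 | after turn -0.0664 0.3275 turn 0.2
```

Emit:
step_arm --series '[[[0,0,-0.02],0],[[0,0,-0.02],0],[[0,0,-0.02],0],[[-0.003,0.027,0],0],[[-0.003,0.03,0],0],[[-0.003,0.03,0],0],[[-0.003,0.03,0],0],[[-0.004,0.03,0],0],[[-0.005,0.03,0],0],[[-0.005,0.03,0],0]]'

```text
clock: 17.25
tool_pos: [0.4219, -0.0536, 0.2078]
tcp_rot: [-0.001, 0.127, 0.992, 0.0]
wrist_force: [0.1, 0.8, -3.1]
opening: 0.0393
gripper_force: 61.9
```

Emit:
step_arm --series '[[[-0.009,0.03,0],0],[[-0.01,0.03,0],0],[[-0.01,0.03,0],0],[[-0.01,0.03,0],0],[[0,0,0],0],[[0,0,0],0]]'

```text
clock: 17.75
tool_pos: [0.4901, 0.0535, 0.2075]
tcp_rot: [-0.002, 0.125, 0.992, 0.001]
wrist_force: [-0.7, -0.8, -4.3]
opening: 0.0393
gripper_force: 62.5
```

```bash
python3 - <<'E'
from h import *
go([.4923,.0512,.1064],165.3); s=state(); print(s['opening'],s['gripper_force'],s['wrist_force'])
p,d=shot('top'); k=box('top',d,230,160,320,240,.126,.14); e=np.array([.967,-.2548]); v=np.array([.2548,.967]); q=np.c_[(k[:,:2]-[.5345,-.0741])@e,(k[:,:2]-[.5345,-.0741])@v,k[:,2]]
f=q[(q[:,0]<-.0)&(abs(q[:,1])<.06)]; print('A',len(f),np.median(f,0))
E
```

```text
psi 165.7 TCP [0.4901 0.0535 0.2075] shift before turn -0.0027 -0.0017 0.1011 | after turn -0.0027 -0.0017 turn 0.4
0.03934837707742068 62.48633623123169 [-0.74811872 -0.83892388 -4.30771545]
A 219 [-0.01271055  0.00280654  0.12847745]
```

Emit:
step_arm --series '[[[-0.003,-0.002,0.02],0.2],[[0,0,0.02],0],[[0,0,0.02],0],[[0,0,0.02],0],[[0,0,0.015],0],[[0,0,0.005],0],[[0,0,0],0],[[0,0,0],0]]'

```text
clock: 18.47
tool_pos: [0.493, 0.0481, 0.1093]
tcp_rot: [-0.0, 0.129, 0.992, -0.0]
wrist_force: [-0.3, -1.0, -3.1]
opening: 0.0393
gripper_force: 62.4
```

```bash
python3 - <<'E'
from h import *
go([.531,.041,.1064],165.3); s=state(); print(s['opening'],s['gripper_force'],s['wrist_force'])
E
```

```text
psi 165.2 TCP [0.493  0.0481 0.1093] shift before turn -0.0385 0.0029 0.0029 | after turn -0.0385 0.0028 turn -0.1
0.039320023738155394 62.43261694908142 [-0.28828972 -1.01560486 -3.07781459]
```

Emit:
step_arm --series '[[[-0.005,0.003,0.003],0],[[-0.009,0,0],0],[[-0.008,0,0],0],[[0,0,0],0],[[0,0,0],0]]'

```text
clock: 18.88
tool_pos: [0.5161, 0.0458, 0.1065]
tcp_rot: [0.0, 0.129, 0.992, 0.0]
wrist_force: [-0.0, 0.4, -3.8]
opening: 0.0393
gripper_force: 62.5
```

```bash
python3 - <<'E'
from h import *
go([.531,.041,.1064],165.3)
E
```

```text
psi 165.2 TCP [0.5161 0.0458 0.1065] shift before turn -0.0157 -0.0008 0.0001 | after turn -0.0157 -0.0009 turn -0.1
```

Emit:
step_arm --series '[[[-0.002,-0.001,0],0],[[-0.002,0,0],0],[[-0.002,0,0],0],[[-0.002,0,0],0],[[0,0,0],0]]'

```text
clock: 19.3
tool_pos: [0.5231, 0.0429, 0.1063]
tcp_rot: [0.0, 0.129, 0.992, 0.0]
wrist_force: [0.4, -0.3, -3.7]
opening: 0.0394
gripper_force: 62.5
```

Emit:
step_arm --series '[[[-0.002,0,0],0],[[-0.002,0,0],0],[[-0.001,0,0],0],[[-0.001,0,0],0],[[-0.001,0,0],0],[[0,0,0],0],[[0,0,0],0]]'

```text
clock: 19.88
tool_pos: [0.5295, 0.0412, 0.1062]
tcp_rot: [-0.0, 0.129, 0.992, -0.0]
wrist_force: [0.8, -0.3, -3.6]
opening: 0.0391
gripper_force: 62.5
```

```bash
python3 - <<'E'
from h import *
go([.531,.041,.1064],165.3); s=state(); print(s['opening'],s['gripper_force'],s['wrist_force'])
E
```

```text
psi 165.2 TCP [0.5295 0.0412 0.1062] shift before turn -0.0015 0.0002 -0.0002 | after turn -0.0015 0.0002 turn -0.1
0.03913597306606551 62.52084016799927 [ 0.7763758  -0.30818935 -3.59579506]
```

Emit:
step_arm --series '[[[-0.001,0,0],0],[[0,0,0.003],0],[[0,0,0.003],0],[[0,0,0.003],0],[[0,0,0.002],0],[[0,0,0.002],0],[[0,0,0.001],0],[[0,0,0],0]]'

```text
clock: 20.55
tool_pos: [0.5303, 0.041, 0.092]
tcp_rot: [-0.0, 0.129, 0.992, -0.0]
wrist_force: [-0.7, 1.0, -2.9]
opening: 0.0392
gripper_force: 62.5
```

Emit:
step_arm --series '[[[0,0,0.001],0],[[0,0,0.001],0],[[0,0,0.001],0],[[0,0,0.001],0],[[0,0,0],0],[[0,0,0],0]]'

```text
clock: 21.05
tool_pos: [0.5306, 0.041, 0.0884]
tcp_rot: [0.0, 0.129, 0.992, -0.0]
wrist_force: [-1.0, -0.5, -1.4]
opening: 0.0389
gripper_force: 62.8
```

Emit:
step_arm --series '[[[0,0,0.001],0],[[0,0,0.001],0],[[0,0,0],0],[[0,0,0],0]]'

```text
clock: 21.38
tool_pos: [0.5308, 0.041, 0.0877]
tcp_rot: [0.001, 0.129, 0.992, -0.001]
wrist_force: [-5.7, -2.0, 10.7]
opening: 0.0391
gripper_force: 64.4
```

Emit:
step_arm --series '[[[0,0,0],0],[[0,0,0],0],[[0,0,0],0],[[0,0,0],0],[[0,0,0],0]]' --hand 0.07

```text
clock: 21.8
tool_pos: [0.5305, 0.041, 0.0862]
tcp_rot: [-0.0, 0.129, 0.992, 0.0]
wrist_force: [-0.9, 0.3, -0.2]
opening: 0.07
gripper_force: 0.0
```

Emit:
step_arm --series '[[[0,0,-0.02],0],[[0,0,-0.025],0],[[0,0,-0.03],0],[[0,0,-0.03],0],[[0.02,0,-0.02],0],[[0.03,0,0],0],[[0.03,0,0],0],[[0.02,0,0],0],[[0,0,0],0]]'

```text
clock: 22.55
tool_pos: [0.4299, 0.0673, 0.211]
tcp_rot: [-0.001, 0.127, 0.992, -0.002]
wrist_force: [0.4, 0.4, -0.6]
opening: 0.0699
gripper_force: 0.0
```

```bash
python3 - <<'E'
from h import *
p,d=shot('top','h2.png'); go([.4,-.15,.2],40)
e=np.array([.967,-.2548]); v=np.array([.2548,.967])
k=box('top',d,200,150,320,250,.02,.14)
for nm,c in dict(p3=[.5345,-.0741],p2=[.5625,.0323]).items():
    q=np.c_[(k[:,:2]-c)@e,(k[:,:2]-c)@v,k[:,2]]
    f=q[(q[:,0]<.0)&(q[:,0]>-.008)&(abs(q[:,1])<.05)]; print(nm,len(f),np.percentile(f[:,2],[5,50,95]).round(4)); f=q[(q[:,0]<-.015)&(q[:,0]>-.055)&(abs(q[:,1])<.018)]; print('casetop',len(f),np.median(f,0) if len(f) else '')
cv2.imwrite('pics/h2.png',cv2.resize(p[140:290,180:390],None,fx=3.5,fy=3.5,interpolation=cv2.INTER_CUBIC))
E
```

```text
psi 165.3 TCP [0.4324 0.0666 0.2114] shift before turn -0.0236 -0.2177 0.0114 | after turn -0.164 0.1451 turn 125.3
p3 207 [0.0378 0.1242 0.1372]
casetop 273 [-3.49728715e-02  7.76540269e-05  1.24681262e-01]
p2 188 [0.0392 0.1257 0.137 ]
casetop 282 [-0.03499928 -0.00039527  0.12442632]
```

View pics/h2.png

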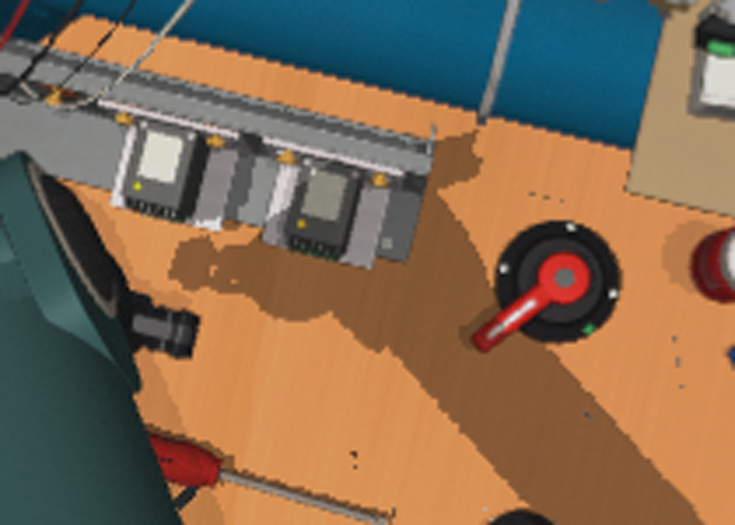

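Both converters hang fully down: the case tops measure 0.1245 m, against 0.124 expected. Next is the master handle, pointing down-left from (565,278) to (483,340).

Emit:
step_arm --series '[[[-0.007,-0.034,0],0],[[-0.007,-0.034,0],0],[[-0.007,-0.034,0],0],[[-0.007,-0.034,0],0],[[-0.007,-0.034,0],0],[[-0.007,-0.034,0],0],[[-0.007,-0.034,0],0],[[0,0,0.02],6.5],[[0,0,0.02],6.5],[[0,0,0.01],6.5]]' --hand 0.05

```text
clock: 23.43
tool_pos: [0.42, -0.1777, 0.1592]
tcp_rot: [-0.001, 0.299, 0.954, 0.0]
wrist_force: [-0.8, -0.6, 0.8]
opening: 0.0498
gripper_force: 0.0
```

Emit:
step_arm --series '[[[0,0,0],6.5],[[0,0,0],6.5],[[0,0,0],6],[[0,0,0],0],[[0,0,0],0]]'

```text
clock: 23.85
tool_pos: [0.421, -0.1765, 0.1611]
tcp_rot: [0.0, 0.447, 0.894, 0.0]
wrist_force: [0.7, -0.4, 0.1]
opening: 0.0499
gripper_force: 0.0
```

```bash
python3 - <<'E'
from h import *
go([.4198,-.1789,.040],127); print(state()['joint_positions'][6])
p,d=shot('top')
k=box('top',d,300,195,370,255,.052,.068); print(rect(k),len(k))
E
```

```text
psi 126.9 TCP [ 0.421  -0.1765  0.1611] shift before turn -0.0011 -0.0024 0.1211 | after turn -0.0011 -0.0024 turn -0.1
0.7366024840827724
[0. 0. 0. 0. 0.] 0
```

Emit:
step_arm --series '[[[-0.001,-0.002,0.03],0],[[0,0,0.03],0],[[0,0,0.03],0],[[0,0,0.02],0],[[0,0,0.01],0],[[0,0,0],0]]'

```text
clock: 24.4
tool_pos: [0.4184, -0.1776, 0.0395]
tcp_rot: [-0.002, 0.448, 0.894, 0.0]
wrist_force: [-0.7, 0.3, -0.5]
opening: 0.0504
gripper_force: 0.0
```

Emit:
step_arm --series '[[[0,0,0],0],[[0,0,0],0],[[0,0,0],0],[[0,0,0],0]]' --hand 0.03

```text
clock: 24.73
tool_pos: [0.4202, -0.1787, 0.0424]
tcp_rot: [0.001, 0.448, 0.894, -0.0]
wrist_force: [0.2, 0.2, 0.3]
opening: 0.03
gripper_force: 0.0
```

Emit:
step_arm --series '[[[-0.0005,-0.0076,0],-7],[[-0.0005,-0.0076,0],-7],[[-0.0005,-0.0076,0],-7],[[-0.0005,-0.0076,0],-7],[[-0.0005,-0.0076,0],-7],[[0,0,0],0]]'

```text
clock: 25.23
tool_pos: [0.3976, -0.2094, 0.0419]
tcp_rot: [0.001, 0.158, 0.987, -0.0]
wrist_force: [-0.4, -0.4, 0.1]
opening: 0.0298
gripper_force: 0.0
```

```bash
python3 - <<'E'
from h import *
P=np.array([.457,-.2285])
a=np.radians(126.9+36); X=P+.062*np.array([np.cos(a),np.sin(a)]); go([*X,.04],162.9); s=state(); print(s['joint_positions'].round(2),s['wrist_force'])
E
```

```text
psi 161.8 TCP [ 0.3976 -0.2094  0.0419] shift before turn -0.0004 -0.0007 0.0019 | after turn -0.0004 -0.0008 turn -1.1
[ 0.94  0.55 -0.63  2.17  0.59  0.59  1.13] [-0.35057901 -0.35767413  0.10817079]
```

Emit:
step_arm --series '[[[-0.0005,-0.0076,0],-7],[[-0.0005,-0.0076,0],-7],[[-0.0005,-0.0076,0],-7],[[-0.0005,-0.0076,0],-7],[[-0.0005,-0.0076,0],-7]]'

```text
clock: 25.65
tool_pos: [0.3971, -0.2455, 0.0417]
tcp_rot: [-0.0, -0.147, 0.989, 0.0]
wrist_force: [-0.5, 5.1, 3.0]
opening: 0.03
gripper_force: 1.9
```

Emit:
step_arm --series '[[[-0.0005,-0.0076,0],-6],[[-0.0005,-0.0076,0],-6],[[0,-0.005,0],0],[[0,0,0],0]]'

```text
clock: 25.98
tool_pos: [0.4053, -0.265, 0.0412]
tcp_rot: [-0.001, -0.245, 0.97, 0.0]
wrist_force: [-0.3, 0.1, 0.6]
opening: 0.03
gripper_force: 0.3
```

```bash
python3 - <<'E'
from h import *
P=np.array([.457,-.2285])
a=np.radians(126.9+90); X=P+.062*np.array([np.cos(a),np.sin(a)]); go([*X,.04],209); s=state(); print(s['joint_positions'].round(2),s['wrist_force']); print('tcp angle',np.degrees(np.arctan2(*(s['tool_pos'][:2]-P)[::-1]))%360-126.9)
p,d=shot('side','m1.png'); cv2.imwrite('pics/m1.png',cv2.resize(p[180:310,270:430],None,fx=4,fy=4,interpolation=cv2.INTER_CUBIC))
E
```

```text
psi -151.6 TCP [ 0.4053 -0.265   0.0412] shift before turn -0.0015 -0.0016 0.0012 | after turn -0.0015 -0.0016 turn -0.6
[ 1.16  0.67 -0.81  2.08  0.76  0.71  1.91] [-0.30801379  0.08904077  0.63985043]
tcp angle 88.3324354430226
```

View pics/m1.png

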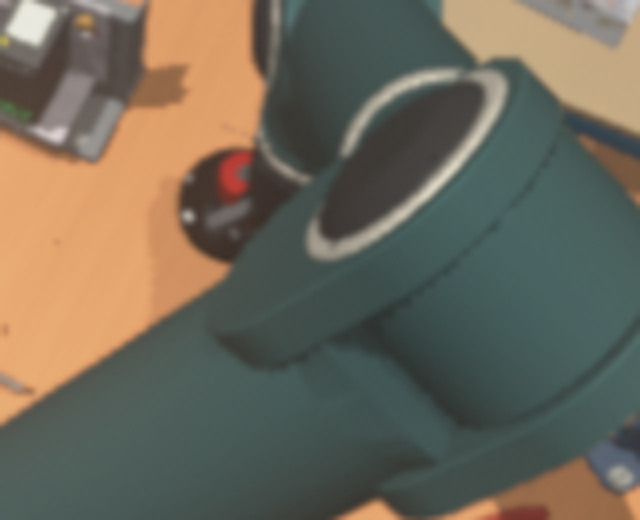

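The handle has followed but hasn't reached its stop yet, so I push on.

Emit:
step_arm --series '[[[-0.001,-0.004,0],0],[[-0.001,-0.004,0],0],[[0,0,0],0]]'

```text
clock: 26.28
tool_pos: [0.4067, -0.2665, 0.0404]
tcp_rot: [-0.005, -0.248, 0.969, 0.004]
wrist_force: [-12.0, 10.3, 10.8]
opening: 0.0301
gripper_force: 7.8
```

Emit:
step_arm --series '[[[0,-0.003,0],0],[[0,-0.003,0],0],[[0,0,0],0]]'

```text
clock: 26.53
tool_pos: [0.4069, -0.2669, 0.04]
tcp_rot: [-0.007, -0.249, 0.969, 0.007]
wrist_force: [-20.8, 22.0, 20.6]
opening: 0.0301
gripper_force: 14.7
```

It is against the stop. I'll relieve the push, lift, and check.

Emit:
step_arm --series '[[[0.001,0.008,0],0],[[0.001,0.009,0],0],[[0,0,0],0],[[0,0,0],0]]'

```text
clock: 26.87
tool_pos: [0.405, -0.2625, 0.0417]
tcp_rot: [0.0, -0.248, 0.969, -0.001]
wrist_force: [0.9, -0.6, -0.5]
opening: 0.03
gripper_force: 0.0
```

Emit:
step_arm --series '[[[0,0,-0.02],0],[[0,0,-0.03],0],[[0,0,-0.03],0],[[0,0,-0.03],0],[[0,0,-0.03],0],[[0,0,-0.03],0],[[0,0,0],6],[[0,0,0],7],[[0,0,0],7],[[0,0,0],7]]'

```text
clock: 27.7
tool_pos: [0.405, -0.2632, 0.2122]
tcp_rot: [0.001, -0.011, 1.0, -0.001]
wrist_force: [0.8, -0.0, -0.8]
opening: 0.0301
gripper_force: 0.0
```

Emit:
step_arm --series '[[[0,0,0],7],[[0,0,0],7],[[0,0,0],7],[[0,0,0],7],[[0,0,0],7],[[0,0,0],7],[[0,0,0],7],[[0,0,0],7],[[0,0,0],7],[[0,0,0],0]]'

```text
clock: 28.53
tool_pos: [0.4051, -0.2629, 0.212]
tcp_rot: [0.001, 0.511, 0.859, -0.0]
wrist_force: [-0.1, 0.8, 0.5]
opening: 0.0297
gripper_force: 0.0
```

```bash
python3 - <<'E'
from h import *
go([.42,.02,.2],110)
E
```

```text
psi 118.5 TCP [ 0.4051 -0.2629  0.212 ] shift before turn 0.2415 0.148 0.012 | after turn 0.2607 0.1107 turn 8.5
```

Emit:
step_arm --series '[[[0.03,0.018,0],0],[[0.03,0.018,0],0],[[0.03,0.018,0],0],[[0.03,0.018,0],0],[[0.03,0.019,0],0],[[0.03,0.019,0],0],[[0.03,0.019,0],0],[[0.03,0.019,0],0],[[0,0,0],4],[[0,0,0],4.5]]' --hand 0.05

```text
clock: 29.37
tool_pos: [0.4197, 0.022, 0.212]
tcp_rot: [0.001, 0.57, 0.822, 0.001]
wrist_force: [1.5, -0.8, -1.0]
opening: 0.05
gripper_force: 0.0
```

```bash
python3 - <<'E'
from h import *
go([.4340,.2085,.108],110)
p,d=shot('top','m2.png'); 
e=np.array([.967,-.2548]); v=np.array([.2548,.967]); k=box('top',d,200,150,320,250,.02,.14)
for nm,c in dict(p3=[.5345,-.0741],p2=[.5625,.0323]).items():
    q=np.c_[(k[:,:2]-c)@e,(k[:,:2]-c)@v,k[:,2]]; f=q[(q[:,0]<-.015)&(q[:,0]>-.055)&(abs(q[:,1])<.018)]; print('casetop',len(f),np.median(f,0) if len(f) else '')
hsv=cv2.cvtColor(p,cv2.COLOR_BGR2HSV); red=(cv2.inRange(hsv,(0,150,90),(8,255,255))|cv2.inRange(hsv,(172,150,90),(180,255,255)))>0
m=np.zeros_like(red); m[190:265,310:366]=1; c=cloud('top',d,red&m); k=c[(c[:,2]>.052)&(c[:,2]<.068)][:,:2]
vv=np.linalg.svd(k-k.mean(0))[2][0]; vv*=-np.sign(vv[0]); print('handle angle',np.degrees(np.arctan2(vv[1],vv[0]))%360-126.9,len(k))
cv2.imwrite('pics/m2.png',cv2.resize(p[140:290,130:390],None,fx=3,fy=3,interpolation=cv2.INTER_CUBIC))
E
```

```text
psi 110.5 TCP [0.4197 0.022  0.212 ] shift before turn 0.1697 0.0788 0.104 | after turn 0.1704 0.0772 turn 0.5
casetop 276 [-3.49188253e-02  1.04781689e-04  1.24438158e-01]
casetop 250 [-0.03307528 -0.0014489   0.12427289]
handle angle 83.35917821424843 261
```

View pics/m2.png

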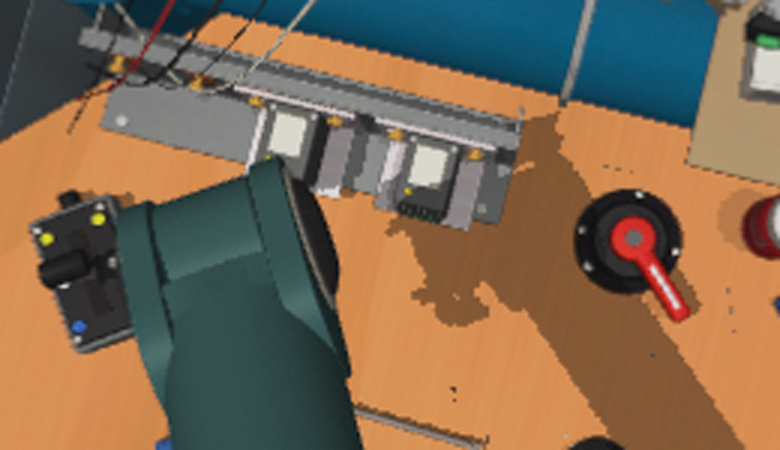

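Both converters still hang, and the handle now points down-right to the green dot. Its measured angle, about 83°, is close to the threshold, so I'll compare it with the start picture more carefully.

```bash
python3 - <<'E'
from h import *
p1=camera('top')[0]; p0=cv2.imread('pics/top0.png')
A=[]
for p in (p0,p1):
    hsv=cv2.cvtColor(p,cv2.COLOR_BGR2HSV); red=(cv2.inRange(hsv,(0,120,70),(9,255,255))|cv2.inRange(hsv,(170,120,70),(180,255,255)))
    m=np.zeros_like(red); m[190:265,305:368]=255; red&=m
    n,l,st,c=cv2.connectedComponentsWithStats(red); i=1+np.argmax(st[1:,4]); v,u=np.nonzero(l==i)
    a=world('top',u,v,np.ones(len(u))); b=world('top',u,v,np.full(len(u),2.)); t=(.061-a[:,2])/(b[:,2]-a[:,2]); X=(a+(b-a)*t[:,None])[:,:2]
    P=np.array([.457,-.2285])
    for _ in range(3):
        r=np.linalg.norm(X-P,axis=1); far=X[r>.035]; c=far.mean(0); w=np.linalg.svd(far-c)[2][0]; w*=np.sign(w@(c-P))
    near=X[r<.03]
    A.append((np.degrees(np.arctan2(w[1],w[0]))%360, np.degrees(np.arctan2(*(c-P)[::-1]))%360)); print(A[-1],len(far),r.max(),near.mean(0),(np.min(near,0)+np.max(near,0))/2)
E
```

```text
(np.float64(126.77725948009382), np.float64(126.68364302926392)) 96 0.07792142802848023 [ 0.45398088 -0.22430347] [ 0.4537584  -0.22304858]
(np.float64(213.72094730928413), np.float64(208.1278036101357)) 92 0.07561615184361369 [ 0.45257611 -0.22881333] [ 0.45114895 -0.22879287]
```

The line fit gives about 87°, and a clear 29 N tangential stop was felt, so the handle is on. Now the lever goes to feed II.

Emit:
step_arm --series '[[[0.034,0.016,0],0],[[0.034,0.016,0],0],[[0.034,0.016,0],0],[[0.034,0.016,0],0],[[0.034,0.015,0],0.5],[[0,0,0.03],0],[[0,0,0.02],0],[[0,0,0],0],[[0,0,0],0]]'

```text
clock: 30.22
tool_pos: [0.4341, 0.2061, 0.1609]
tcp_rot: [-0.001, 0.575, 0.818, -0.001]
wrist_force: [1.2, -0.3, -0.2]
opening: 0.0499
gripper_force: 0.0
```

```bash
python3 - <<'E'
from h import *
go([.434,.2085,.108],110)
E
```

```text
psi 109.8 TCP [0.4341 0.2061 0.1609] shift before turn 0.0023 0.0007 0.0529 | after turn 0.0023 0.0008 turn -0.2
```

Emit:
step_arm --series '[[[0.002,0,0.02],0],[[0,0,0.02],0],[[0,0,0.012],0],[[0,0,0],0]]'

```text
clock: 30.55
tool_pos: [0.4333, 0.2073, 0.1084]
tcp_rot: [-0.0, 0.576, 0.818, -0.001]
wrist_force: [-0.3, -0.1, 0.0]
opening: 0.0502
gripper_force: 0.0
```

Emit:
step_arm --series '[[[0,0,0],0],[[0,0,0],0],[[0,0,0],0],[[0,0,0],0]]' --hand 0.027

```text
clock: 30.88
tool_pos: [0.4342, 0.2086, 0.1102]
tcp_rot: [0.001, 0.576, 0.818, 0.001]
wrist_force: [-0.1, 0.4, 0.2]
opening: 0.027
gripper_force: 0.0
```

Emit:
step_arm --series '[[[0,0.007,0],0],[[0,0.007,0.001],0],[[0,0.007,0.002],0],[[0,0.007,0.002],0],[[0,0.007,0.003],0],[[0,0.007,0.004],0],[[0,0.006,0.005],0],[[0,0.003,0.001],0],[[0,0,0],0]]'

```text
clock: 31.63
tool_pos: [0.4813, 0.2259, 0.0909]
tcp_rot: [-0.001, 0.576, 0.818, -0.001]
wrist_force: [-4.6, -1.9, 7.6]
opening: 0.0271
gripper_force: 4.5
```

Emit:
step_arm --series '[[[0,0.002,0],0],[[0,0.002,0],0],[[0,0.002,0],0],[[0,0,0],0]]'

```text
clock: 31.97
tool_pos: [0.4823, 0.2262, 0.0904]
tcp_rot: [-0.002, 0.575, 0.818, -0.005]
wrist_force: [-15.8, -6.0, 16.5]
opening: 0.027
gripper_force: 11.7
```

It is at the stop. I'll relieve, lift, and clear the view.

Emit:
step_arm --series '[[[0,-0.007,0],0],[[0,0,0],0],[[0,-0.001,-0.015],0],[[0,0,-0.02],0],[[0,0,-0.03],0],[[0,0,-0.03],0],[[0,0,-0.03],0],[[0,0,0],0]]'

```text
clock: 32.63
tool_pos: [0.4833, 0.2276, 0.2229]
tcp_rot: [0.003, 0.576, 0.818, 0.005]
wrist_force: [0.7, 1.4, 1.2]
opening: 0.0268
gripper_force: 0.0
```

Emit:
step_arm --series '[[[-0.035,-0.007,0],0],[[-0.035,-0.007,0],0],[[-0.035,-0.007,0],0],[[-0.035,-0.007,0],0],[[-0.03,-0.005,0],0],[[-0.03,0,0],0],[[-0.03,0,0],0],[[0,0,0],0]]'

```text
clock: 33.3
tool_pos: [0.5288, -0.01, 0.2165]
tcp_rot: [0.002, 0.58, 0.815, -0.0]
wrist_force: [0.4, -0.8, -1.5]
opening: 0.0269
gripper_force: 0.0
```

```bash
python3 - <<'E'
from h import *
s=state(); print(s['tool_pos'])
p,d=shot('top','f.png'); k=box('top',d,135,185,195,265,.095,.13); print('bar',rect(k),k.mean(0), 'offset',(k.mean(0)[:2]-[.4354,.2099])@[.94,.342])
e=np.array([.967,-.2548]); v=np.array([.2548,.967]); k=box('top',d,200,150,320,250,.02,.14)
for nm,c in dict(p3=[.5345,-.0741],p2=[.5625,.0323]).items():
    q=np.c_[(k[:,:2]-c)@e,(k[:,:2]-c)@v,k[:,2]]; f=q[(q[:,0]<-.015)&(q[:,0]>-.055)&(abs(q[:,1])<.018)]; print('casetop',len(f),np.median(f,0))
cv2.imwrite('pics/f.png',cv2.resize(p[140:290,130:390],None,fx=3,fy=3,interpolation=cv2.INTER_CUBIC))
E
```

```text
[ 0.52881966 -0.01003558  0.21649766]
bar [478.9 225.9  27.2  36.6  16.7] [0.48004704 0.22519517 0.10934468] offset 0.04719916174785866
casetop 119 [-0.02721666 -0.00940608  0.12399797]
casetop 0 [nan nan nan]
  return _methods._mean(a, axis=axis, dtype=dtype,
  ret = um.true_divide(
```

View pics/f.png

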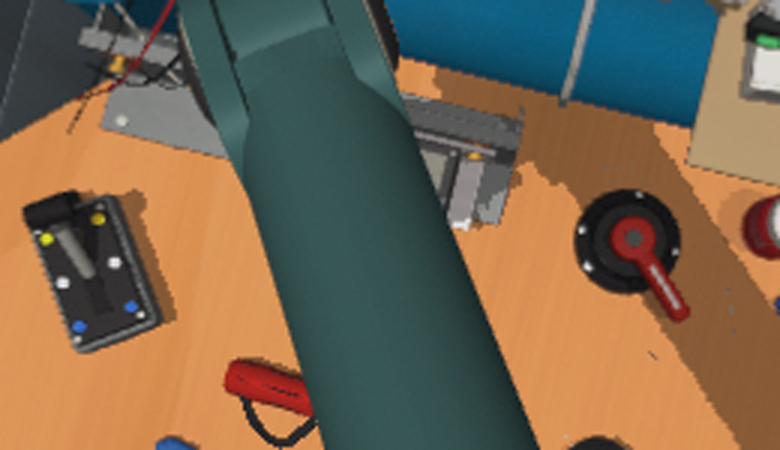

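The lever is over at the yellow dots and the handle is on. I'll back the arm off the board for one last look at the converters.

Emit:
step_arm --series '[[[-0.03,-0.02,0],0],[[-0.03,-0.02,0],0],[[-0.03,-0.02,0],0],[[-0.03,-0.02,0],0],[[-0.03,-0.02,0],0],[[-0.03,-0.02,0],0],[[0,0,0],0],[[0,0,0],0]]'

```text
clock: 34.02
tool_pos: [0.4739, -0.2143, 0.2165]
tcp_rot: [0.0, 0.577, 0.817, 0.0]
wrist_force: [-0.4, 1.5, -0.5]
opening: 0.0271
gripper_force: 0.0
```

```bash
python3 - <<'E'
from h import *
p,d=shot('top')
e=np.array([.967,-.2548]); v=np.array([.2548,.967]); k=box('top',d,200,150,320,250,.02,.14); ok=0
for nm,c in dict(p3=[.5345,-.0741],p2=[.5625,.0323]).items():
    q=np.c_[(k[:,:2]-c)@e,(k[:,:2]-c)@v,k[:,2]]; f=q[(q[:,0]<-.015)&(q[:,0]>-.055)&(abs(q[:,1])<.018)]; m=np.median(f,0) if len(f) else np.ones(3); print(nm,len(f),m); ok+=len(f)>80 and abs(m[2]-.124)<.003
if ok==2: print(job_done())
E
```

```text
p3 270 [-3.49182190e-02  4.67568688e-05  1.23916861e-01]
p2 284 [-0.03511948 -0.00062311  0.12395681]
the job is handed in; nothing more can be done
None
```

The job is handed in, with no verdict shown: both converters present (a third was not there) hang fully down on places 2 and 3, the master handle is against its on stop, and the changeover lever is over at feed II; the spray can and plug were left alone.

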